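# Read samples with a click-stop swivel probe

### The arm

A 6-joint arm with a two-finger parallel gripper is mounted at the origin on the work surface. World frame = base frame: x ahead of the robot, y to its left, z up, the work surface at z = 0. Lengths are in m, angles in rad, forces in N, time in s.
With the tool pointing down it reaches from about 0.375 to 0.9 m from the base axis. Payload 3.1 kg.
Tool frame: the origin (TCP) lies where the fingers leave the gripper's body, on its centre line; the fingertips stand 70 mm ahead of it and the grasp point (between the pads) lies 51 mm ahead of it; z points along the fingers, y is the direction in which the jaws open and shut (so a half turn about z gives the same grasp; the last joint's range is limited). The gripper opens to 87 mm and grips with 3 to 60 N. Pads are 19 mm wide; open, the fingers measure 117 mm over their backs; the gripper's body (75 mm by 190 mm) begins 51 mm behind the grasp point.
Start: joints at [-1.484, 0.527, 1.433, -0, 1.181, -0.178], TCP at [0.164, -0.603, 0.292] pointing down, gripper open.
Joint ranges: [-3.08, 3.08], [-0.75, 2.2], [0.22, 2.44], [-1.43, 4.57], [0, 2.65], [-2.85, 2.85]. Speed limits (rad/s): [2.79, 2.79, 3.14, 3.14, 3.14, 3.14].

### API

Orientations are given as a rotation vector (axis times angle).
In Python, from rig import ctrl, move_gripper, state, optics gives the robot as it stands. Calls block until the motion is done:
- ctrl.movep(position, orientation): joint-space move of the TCP to a pose.
- ctrl.move_linear(position, rotation=None, max_speed=0.15): straight line of the TCP; rotation=None keeps the orientation; max_speed is the mean speed in m/s.
- ctrl.movej(angles): joint-space move.
- move_gripper(opening, strength=None): finger opening in m; strength is the grip in N (None keeps the last); returns when the fingers have stopped.
- ctrl.sleep(seconds).
- ctrl.ik(position, orientation): joint angles nearest the present ones, or None.
- state(): the state.
- optics.camera(name): name is "scene" or "top"; returns a dict with "pixels" (420x560x3 uint8, red, green, blue), "fx", "fy", "cx", "cy" (pixels), "xyz" and "rotation" of the camera in the world. Camera axes: x right, y down, z forward; pixel columns grow to the right and rows downward; lengths in m; the calibration is good to about 2 mm. A picture is of the moment at which its call begins. There is no depth.
A pose or a line that the arm cannot do raises ctrl.Unreachable and nothing moves.
- ctrl.close_job(): hands the job in, once; it reports no verdict.
The state is a dict: "clock": time; "joint_pos": joint angles; "joint_vel": joint speeds; "effort": joint torques, N m; "position": TCP position; "orientation": TCP orientation; "force": force on the tool from outside, world axes, zero at the start; "wrist_torque": the same for the moment, N m; "opening": finger opening in m.
Only numpy, scipy, OpenCV 4.12 (cv2) and the standard library are available. Lean on these libraries where they do the work, as an engineer would, in place of code of your own. Each camera call takes 0.05 s, during which the arm holds its last target.

### The job

Swing the probe arm by its handle back to its park stop on your right, and with it parked seat every sample mount on the bench in the nest whose pocket matches its foot (large round, oblong, square, small round; some may be missing). Then take a reading on each mount, in the order large round, oblong, square, small round: click the arm round until it rests in the notch right over that mount, then press the cap down so that the probe stands firmly on the mount for about a second, and let it spring up. Finish with the arm parked again, all mounts seated upright in their nests, and the bottle, jar and beaker left where they are.

Things in the scene. Friction and masses are not known exactly. Their poses are not given: they have to be found in the camera images.
- swivel_axis (a point): Point on the vertical swivel axis, at bench height. The stand: a round aluminium base disc 380 mm across, 6 mm thick, with an upright column 54 mm thick off its middle, away from the robot, that carries the arm. Short black marks on the disc round the column show the click positions, the longest one park.
- probe_arm (a joint): Angle (rad) of the swivel arm: 0 at the park stop, grows clockwise seen from above, to the far stop at 2.356. The base clicks every 15 deg (0.2618 rad): notches at 0, 1 .. 9 clicks. Let go, the arm snaps into the nearest notch and stays. Leaving a notch takes 2 to 6 N at the handle. The four nests lie under the arm at 3, 5, 7 and 9 clicks from park.
- handle (a point): Grip point of the arm's handle: an upright round steel post 24 mm thick, from 171 to 205 mm above the bench, near the arm's free end; the point is 193 mm up, 185 mm from the swivel axis. Pinch it from above and lead it along its arc; it may turn between the fingers. When parked it is at the end of its travel on the robot's right.
- probe_tip (a point): Lower tip of the black probe under the arm, straight below the handle, 98 mm above the bench when up, 14 mm above the top of a seated mount. The arm is a level aluminium bar 24 mm wide from the column towards the robot's side, 151 to 171 mm above the bench, reaching 17 mm past the handle.
- mount_large: Sample mount, large round: a round foot 64 mm across, 14 mm thick, of aluminium, with a plain upright round steel stem 28 mm thick on its middle, 72 mm high in all, 0.18 to 0.35 kg. Origin at the centre of its underside, z up the stem. May be absent. Stands on the bench to the robot's right at the start.
- nest_large: Nest for the large round mount: a fixed dark steel block on the base disc with a round pocket 70 mm across (block 80 mm across), 12 mm deep. Origin at the centre of its underside, 6 mm above the bench; pocket floor 12 mm and rim 24 mm above the bench. Which nest is at which click position varies.
- mount_oblong: Sample mount, oblong: an oblong foot 66 mm (its x) by 38 mm (its y), 14 mm thick, of aluminium, with a plain upright round steel stem 28 mm thick on its middle, 72 mm high in all, 0.18 to 0.35 kg. Origin at the centre of its underside, z up the stem. May be absent. Stands on the bench to the robot's right at the start.
- nest_oblong: Nest for the oblong mount: a fixed dark steel block on the base disc with an oblong pocket 72 mm (its x) by 44 mm (its y), block 82 x 54 mm, 12 mm deep. Origin at the centre of its underside, 6 mm above the bench; pocket floor 12 mm and rim 24 mm above the bench. Which nest is at which click position varies.
- mount_square: Sample mount, square: a square foot 50 x 50 mm (sides along its x and y), 14 mm thick, of aluminium, with a plain upright round steel stem 28 mm thick on its middle, 72 mm high in all, 0.18 to 0.35 kg. Origin at the centre of its underside, z up the stem. May be absent. Stands on the bench to the robot's right at the start.
- nest_square: Nest for the square mount: a fixed dark steel block on the base disc with a square pocket 56 x 56 mm (sides along its x and y), block 66 x 66 mm, 12 mm deep. Origin at the centre of its underside, 6 mm above the bench; pocket floor 12 mm and rim 24 mm above the bench. Which nest is at which click position varies.
- mount_small: Sample mount, small round: a round foot 46 mm across, 14 mm thick, of aluminium, with a plain upright round steel stem 28 mm thick on its middle, 72 mm high in all, 0.18 to 0.35 kg. Origin at the centre of its underside, z up the stem. May be absent. Stands on the bench to the robot's right at the start.
- nest_small: Nest for the small round mount: a fixed dark steel block on the base disc with a round pocket 52 mm across (block 62 mm across), 12 mm deep. Origin at the centre of its underside, 6 mm above the bench; pocket floor 12 mm and rim 24 mm above the bench. Which nest is at which click position varies.
- flask: Bystander: amber bottle, 68 mm across, 140 mm high, origin under its centre.
- jar: Bystander: white jar, 72 mm across, 80 mm high, origin under its centre.
- beaker: Bystander: open glass beaker, 76 mm across, 95 mm high, origin under its centre.
- probe_cap (a point): Centre of the top of the probe's push cap, a black disc 20 mm across on a thin rod that sticks up out of the handle, 228 mm above the bench when up (23 mm above the top of the post). Pressed straight down, it lowers the probe.
- probe (a joint): How far (m) the spring-loaded probe is pressed down: 0 up, 0.020 at its end stop. The spring gives 2 N at the start and about 4.5 N where the probe meets a seated mount (0.014); it springs back up when released.
There are look-alikes about, which are no part of the job. Leave any yellow look-alike of the mount_small alone.

How it is judged:
On the way, in this order (a step that is already met when the one before it is completed fails the run):
1. the probe arm is parked at its stop (value of joint probe_arm below 0.06 rad), for 0.2 s.
2. every sample mount is seated in its matching nest, with the arm still parked (horizontal distance between mount_large and nest_large below 0.006 m and height (world z) of each of mount_large, mount_oblong, mount_square, mount_small below 0.017 m and angle between each of mount_large, mount_oblong, mount_square, mount_small's own z axis and vertical below 0.12 rad and horizontal distance between mount_oblong and nest_oblong below 0.006 m and horizontal distance between mount_square and nest_square below 0.006 m and horizontal distance between mount_small and nest_small below 0.006 m and value of joint probe_arm below 0.06 rad), for 0.2 s.
3. a reading is taken on the large round mount: seated, with the arm clicked in over it, the probe is pressed onto its top (horizontal distance between mount_large and nest_large below 0.006 m and height (world z) of mount_large below 0.017 m and angle between mount_large's own z axis and vertical below 0.12 rad and horizontal distance between probe_tip and mount_large below 0.012 m and contact force between probe and mount_large above 0.8 N), for 0.3 s.
4. a reading is taken on the oblong mount: seated, with the arm clicked in over it, the probe is pressed onto its top (horizontal distance between mount_oblong and nest_oblong below 0.006 m and height (world z) of mount_oblong below 0.017 m and angle between mount_oblong's own z axis and vertical below 0.12 rad and horizontal distance between probe_tip and mount_oblong below 0.012 m and contact force between probe and mount_oblong above 0.8 N), for 0.3 s.
5. a reading is taken on the square mount: seated, with the arm clicked in over it, the probe is pressed onto its top (horizontal distance between mount_square and nest_square below 0.006 m and height (world z) of mount_square below 0.017 m and angle between mount_square's own z axis and vertical below 0.12 rad and horizontal distance between probe_tip and mount_square below 0.012 m and contact force between probe and mount_square above 0.8 N), for 0.3 s.
6. a reading is taken on the small round mount: seated, with the arm clicked in over it, the probe is pressed onto its top (horizontal distance between mount_small and nest_small below 0.006 m and height (world z) of mount_small below 0.017 m and angle between mount_small's own z axis and vertical below 0.12 rad and horizontal distance between probe_tip and mount_small below 0.012 m and contact force between probe and mount_small above 0.8 N), for 0.3 s.
At the end, for the whole second after the job is handed in: All mounts present are seated in their matching nests (within 6 mm of the nest's centre, underside no more than 5 mm above the pocket floor, within 7 deg of upright, at rest), the arm is at the park stop (below 0.06 rad) and the probe is up (all of step 2 and linear speed of each of mount_large, mount_oblong, mount_square, mount_small below 0.02 m/s and value of joint probe below 0.003 m); the robot touches nothing.
It fails at once if the flask is pushed more than 30 mm or tipped (distance of flask from where it was at the start of the episode above 0.03 m or angle between flask's own z axis and vertical above 0.5 rad).
It fails at once if the jar is pushed more than 30 mm or tipped (distance of jar from where it was at the start of the episode above 0.03 m or angle between jar's own z axis and vertical above 0.5 rad).
It fails at once if the beaker is pushed more than 30 mm or tipped (distance of beaker from where it was at the start of the episode above 0.03 m or angle between beaker's own z axis and vertical above 0.5 rad).
Of mount_large, mount_oblong, mount_square, mount_small only 3 to 4 are there at a start; the rules pass over those that are not, and their reading is None.
At some moment in a run one of mount_large, mount_oblong, mount_square, mount_small may be knocked a few centimetres aside while the robot is not near it.
It also fails if it takes over 210 s, if anything falls off the work surface, if the arm or the gripper's body presses on something with over 40 N, if the wrist force passes 120 N, or if a joint passes its speed limit or range.

## Working session

There is one attempt and no reset: what is moved stays moved. The work goes in short steps, each a Python script; the robot and the scene stay as the last script left them, time stands still between calls to the robot, and variables do not carry over. Pictures are saved under pics/ and viewed, and the job is handed in when it is done.

```bash
ls; mkdir -p pics; python3 - <<'E'
from rig import ctrl, move_gripper, state, optics
import cv2
s=state(); print(s['clock'],s['position'],s['orientation'],s['opening'])
for n in ['scene','top']:
    c=optics.camera(n); cv2.imwrite(f'pics/a_{n}.png',c['pixels'][:,:,::-1]); print(n,c['fx'],c['fy'],c['cx'],c['cy'],c['xyz'],c['rotation'])
E
```

```text
pics
0.0 [ 0.1641345  -0.60247035  0.29125444] [-3.11174722e+00 -4.15958491e-01 -1.41661413e-04] 0.08670970033023528
scene 481.62842690838283 481.62842690838283 281.88588529741594 215.27607954025902 [ 1.35821672 -0.04545577  1.09612729] [-1.86673526 -1.75511959  0.61382395]
top 510.01797661119747 510.01797661119747 285.48623777279556 208.83041036728298 [0.48621166 0.02279709 1.52071245] [-2.19923955  2.17402253 -0.0884135 ]
```

View pics/a_scene.png

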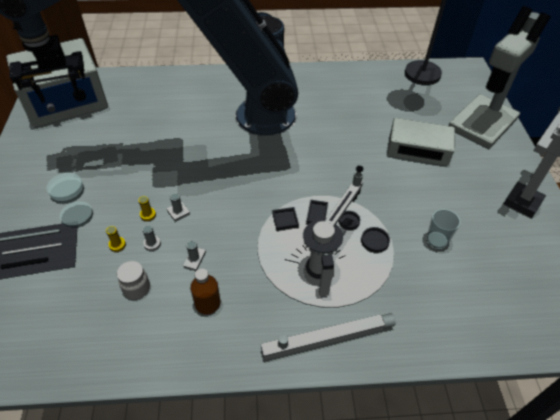

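View pics/a_top.png

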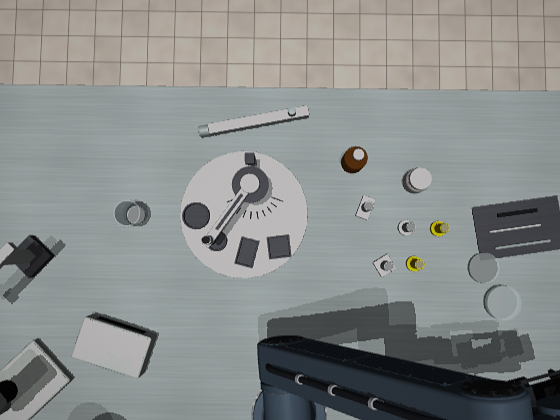

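```bash
cat > h.py <<'E'
from rig import ctrl, move_gripper, state, optics
import cv2, numpy as np
from scipy.spatial.transform import Rotation as R
def cam(n):
    c=optics.camera(n); c['R']=R.from_rotvec(c['rotation']).as_matrix() if np.shape(c['rotation'])==(3,) else np.array(c['rotation']); return c
def ray(c,u,v,z):
    d=c['R']@np.array([(u-c['cx'])/c['fx'],(v-c['cy'])/c['fy'],1.]); o=np.array(c['xyz'])
    return (o+d*(z-o[2])/d[2])[:2]
def proj(c,p):
    q=c['R'].T@(np.array(p)-c['xyz']); return c['cx']+c['fx']*q[0]/q[2], c['cy']+c['fy']*q[1]/q[2]
def save(c,name,box=None,f=1):
    im=c['pixels'][:,:,::-1]
    if box: im=im[box[1]:box[3],box[0]:box[2]]
    cv2.imwrite(f'pics/{name}.png',cv2.resize(im,None,fx=f,fy=f,interpolation=cv2.INTER_CUBIC))
E
python3 - <<'E'
from h import *
c=cam('top'); np.savez('top0.npz',**c); save(c,'b_disc',(170,130,330,290),4); save(c,'b_mounts',(330,130,480,290),4)
s=cam('scene'); np.savez('scene0.npz',**s); save(s,'b_smounts',(30,170,230,320),4); save(s,'b_sdisc',(250,150,450,300),4)
E
```

```text
(no output)
```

View pics/b_disc.png

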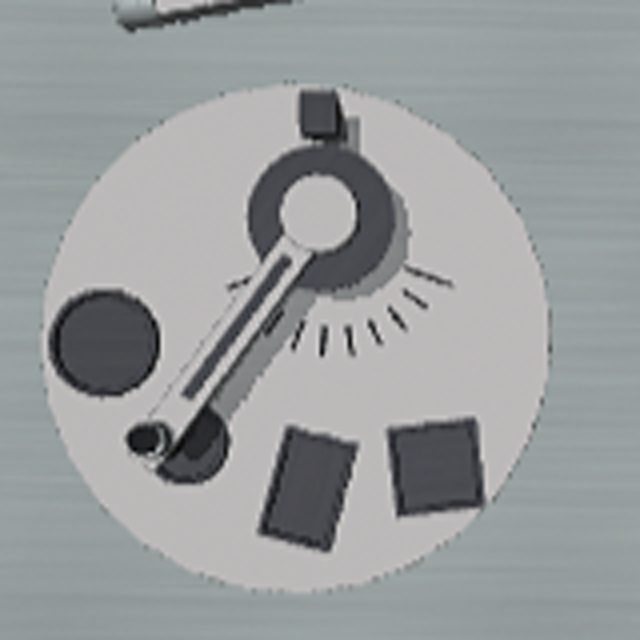

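View pics/b_mounts.png

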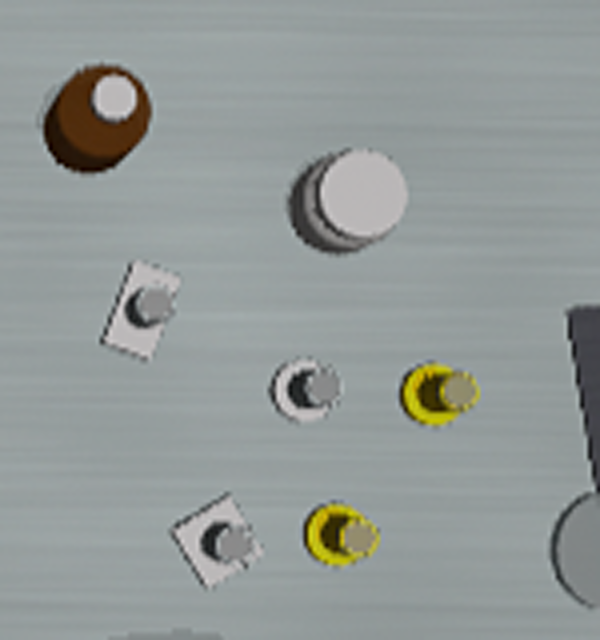

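View pics/b_smounts.png

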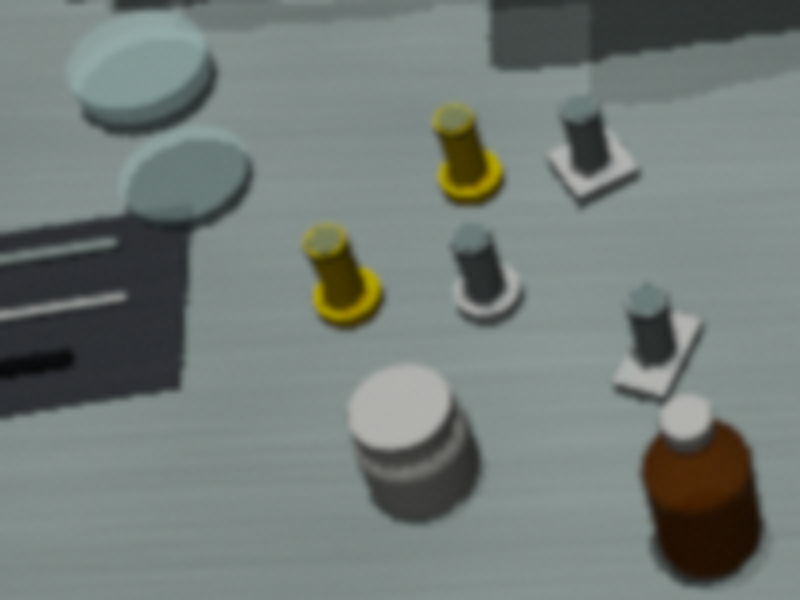

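View pics/b_sdisc.png

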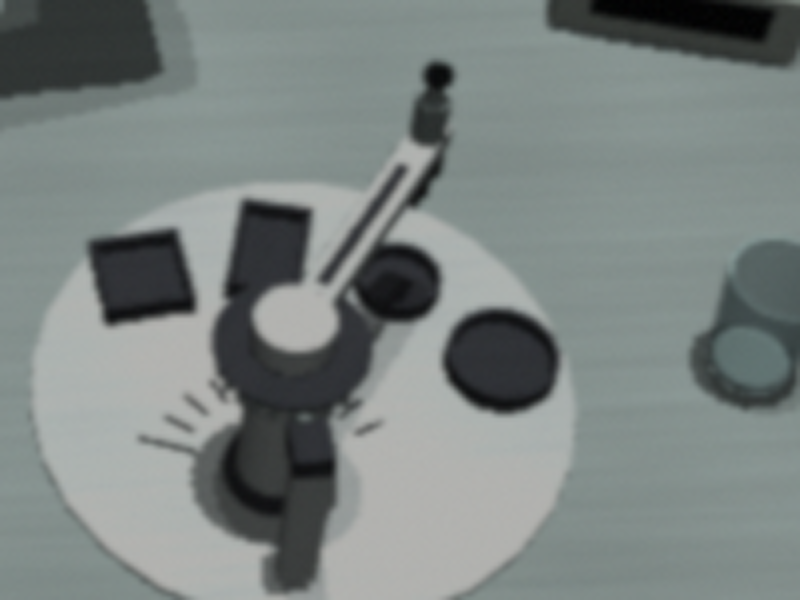

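```bash
python3 - <<'E'
from h import *
c=dict(np.load('top0.npz')); im=c['pixels']; hsv=cv2.cvtColor(im,cv2.COLOR_RGB2HSV)
g=cv2.cvtColor(im,cv2.COLOR_RGB2GRAY)
m=((g<120)).astype(np.uint8)
m[:130]=0;m[290:]=0;m[:,:170]=0;m[:,330:]=0
n,l,st,ce=cv2.connectedComponentsWithStats(m)
for i in range(1,n):
    if st[i,4]>60:
        cn=max(cv2.findContours((l==i).astype(np.uint8),0,2)[0],key=cv2.contourArea)
        r=cv2.minAreaRect(cn); 
        print(st[i],ce[i],ray(c,*ce[i],0.022),'rect',r, ray(c,*r[0],.022))
# mounts: white feet low sat bright & yellow
for name,mm in [('white',(hsv[...,1]<25)&(g>150)),('yellow',(hsv[...,0]>22)&(hsv[...,0]<35)&(hsv[...,1]>150))]:
    mm=mm.astype(np.uint8); mm[:130]=0;mm[290:]=0;mm[:,:335]=0;mm[:,480:]=0
    n,l,st,ce=cv2.connectedComponentsWithStats(mm)
    for i in range(1,n):
        if st[i,4]>40:
            cn=max(cv2.findContours((l==i).astype(np.uint8),0,2)[0],key=cv2.contourArea)
            r=cv2.minAreaRect(cn); e=cv2.minEnclosingCircle(cn)
            a=np.array([ray(c,*p,.014) for p in cv2.boxPoints(r)])
            print(name,st[i],'rect',ray(c,*r[0],.014),np.linalg.norm(a[1]-a[0]),np.linalg.norm(a[2]-a[1]),np.degrees(np.arctan2(*(a[1]-a[0])[::-1])),'circ',ray(c,*e[0],.014),e[1])
E
```

```text
[199 130  44   8 121] [217.26446281 132.97520661] [0.82185556 0.21927055] rect ((220.5031280517578, 132.51950073242188), (3.554786443710327, 43.249900817871094), 80.90972137451172) [0.82335473 0.20966705]
[ 201  152   68   99 1231] [241.40129976 197.08367181] [0.63103994 0.14407438] rect ((239.37936401367188, 204.5312957763672), (36.9349479675293, 105.93952941894531), 27.095550537109375) [0.60892728 0.1496388 ]
[215 194  28  36 131] [228.79389313 211.33587786] [0.58846471 0.18041359] rect ((228.67694091796875, 211.4947052001953), (3.229564666748047, 42.79172897338867), 36.15818405151367) [0.58799214 0.18074839]
[182 202  28  27 593] [195.61214165 215.4317032 ] [0.57524867 0.27766237] rect ((195.5, 215.0), (27.0, 26.0), 0.0) [0.57651623 0.27802265]
[267 235  24  24 498] [278.68273092 246.49598394] [0.48691967 0.03232523] rect ((278.7538757324219, 246.53079223632812), (22.078182220458984, 22.450286865234375), 82.87498474121094) [0.4868203  0.03211553]
[235 237  24  31 519] [246.47976879 251.97687861] [0.46986032 0.12636695] rect ((246.52940368652344, 251.88238525390625), (18.9177780151
[... 218 characters left out ...]
34372224] 106.52914428710938
white [354 149  10  11  87] rect [ 0.76534669 -0.20281359] 0.02695189156004566 0.030222197175046255 -89.27702443681292 circ [ 0.76593984 -0.20191555] 5.280239105224609
white [445 288  35   2  56] rect [ 0.37003557 -0.50717716] 0.10005310726244024 0.002911516394759362 -89.38587041552762 circ [ 0.37003557 -0.50717716] 17.007450103759766
yellow [430 221  15  15 149] rect [ 0.54559652 -0.43400965] 0.03976411671729708 0.0422188717000268 -78.08531935956414 circ [ 0.54562289 -0.43734481] 7.770231246948242
yellow [406 256  15  15 143] rect [ 0.44292536 -0.36364114] 0.04133511247173906 0.04102220277901254 -89.36120078786513 circ [ 0.44147689 -0.365105  ] 7.905794143676758
```

```bash
cat >> h.py <<'E'
def feet(c, zh=0.014, box=None, fn=None):
    im=c['pixels'].astype(int); r,g,b=im[...,0],im[...,1],im[...,2]
    m=((r-g>=-3)&(r>130)&(abs(r-b)<25)).astype(np.uint8)
    x0,y0,x1,y1=box; k=np.zeros_like(m); k[y0:y1,x0:x1]=1; m*=k
    if fn: cv2.imwrite(fn,cv2.resize(m[y0:y1,x0:x1]*255,None,fx=4,fy=4,interpolation=0))
    n,l,st,ce=cv2.connectedComponentsWithStats(m); out=[]
    for i in range(1,n):
        if st[i,4]>30:
            cn=max(cv2.findContours((l==i).astype(np.uint8),0,1)[0],key=cv2.contourArea)
            w=np.array([ray(c,*p,zh) for p in cn[:,0,:]],np.float32)
            rc=cv2.minAreaRect(w*1000); ec=cv2.minEnclosingCircle(w*1000)
            out.append((st[i,4],ce[i],np.array(rc[0])/1000,np.array(rc[1]),rc[2],np.array(ec[0])/1000,ec[1]))
    return out
E
python3 - <<'E'
from h import *
from scipy.optimize import least_squares
N={9:(0.5755,.2777),5:(.4700,.1263),3:(.4869,.0323)}
def f(p):
    r=[]
    for k,(x,y) in N.items():
        a=p[2]-k*np.pi/12   # clockwise
        r+=[p[0]+.185*np.cos(a)-x,p[1]+.185*np.sin(a)-y]
    return r
s=least_squares(f,[.65,.1,-1.5]); print(s.x,np.array(s.fun)*1000)
for k in range(0,10): a=s.x[2]-k*np.pi/12; print(k,s.x[0]+.185*np.cos(a),s.x[1]+.185*np.sin(a))
for n,bx in [('top',(335,190,430,290)),('scene',(100,180,220,275))]:
    c=dict(np.load(n+'0.npz'))
    for o in feet(c,box=bx,fn=f'pics/m_{n}.png'): print(n,*o)
E
```

```text
[ 0.65427185  0.11059739 -1.9173091 ] [ 0.15966306  0.36417268 -0.06473136 -0.04937225 -0.09493143 -0.31480049]
0 0.5914421661004196 -0.06340672178867379
1 0.5485474579861274 -0.04121615608378587
2 0.5128576926334251 -0.008679748175377686
3 0.4868050685709735 0.03198519950654906
4 0.47216502907463165 0.07800743797947463
5 0.4699352686422662 0.12625062774681417
6 0.48026774176248943 0.17342707515156408
7 0.5024583074673774 0.21632178326585635
8 0.5349947153757856 0.2520115486185587
9 0.5756596630577123 0.27806417268101025
top 220 [365.31818182 206.96363636] [ 0.60575446 -0.22328897] [38.29009247 66.7543869 ] 69.92681884765625 [ 0.60670984 -0.22220596] 36.1280517578125
top 81 [403.82716049 227.9382716 ] [ 0.54721771 -0.34053287] [44.39107895 35.50157928] 0.6670597791671753 [ 0.54809369 -0.34382214] 23.05497169494629
top 37 [410.59459459 226.45945946] [ 0.55034766 -0.35706866] [14.80260277 20.70350456] 0.6606992483139038 [ 0.55064355 -0.35669946] 10.809493064880371
top 218 [383.99082569 265.32568807] [ 0.4355004  -0.27874905] [50.14951324 48.87888718] 31.76853370666504 [ 0.43622653 -0.27814294] 33.458431243896484
scene 88 [177.18181818 211.63636364] [ 0.43466852 -0.27470926] [47.49061966 46.7096138 ] 29.723848342895508 [ 0.43518262 -0.27463202] 29.622970581054688
scene 39 [200.53846154 251.8974359 ] [ 0.58918964 -0.19941324] [31.0195446  15.28835869] 11.516886711120605 [ 0.59045374 -0.20561722] 15.511943817138672
scene 275 [129.86181818 268.61818182] [ 0.62870697 -0.38513831] [63.33081055 41.04317856] 86.69232940673828 [ 0.63984119 -0.38573566] 32.45222091674805
scene 59 [192.44067797 264.37288136] [ 0.62896991 -0.22189706] [28.07097054 20.10260391] 79.2132339477539 [ 0.62670398 -0.22174329] 15.64784049987793
scene 63 [201.22222222 271.82539683] [ 0.65231018 -0.19697903] [31.55115509 15.62800121] 86.69232940673828 [ 0.65806262 -0.19731152] 15.908552169799805
```

View pics/m_top.png

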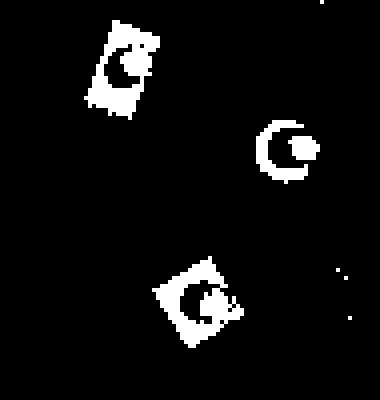

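View pics/m_scene.png

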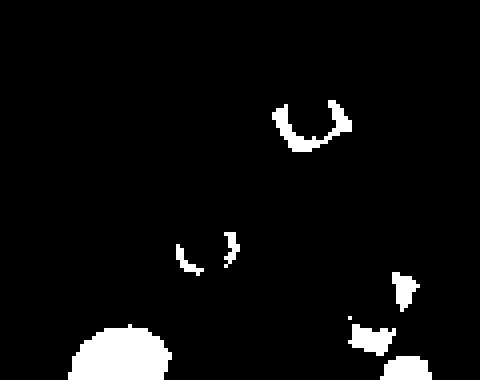

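```bash
cat >> h.py <<'E'
AX=np.array([.65427,.11060]); A0=-1.91731
def hp(k): a=A0-k*np.pi/12; return AX+.185*np.array([np.cos(a),np.sin(a)])
def ori(phi):  # jaw direction phi (deg), pointing down
    return (R.from_euler('z',phi+90,degrees=True)*R.from_euler('x',180,degrees=True)).as_rotvec()
def blob(c,fun,box,mn=30):
    im=c['pixels'].astype(int); m=fun(im[...,0],im[...,1],im[...,2]).astype(np.uint8)
    x0,y0,x1,y1=box; k=np.zeros_like(m); k[y0:y1,x0:x1]=1; m*=k
    n,l,st,ce=cv2.connectedComponentsWithStats(m)
    return [((l==i).astype(np.uint8),st[i],ce[i]) for i in range(1,n) if st[i,4]>=mn]
E
python3 - <<'E'
from h import *
c=dict(np.load('top0.npz'));s=dict(np.load('scene0.npz'))
print('cap',ray(c,207,240,.228), 'scene', ray(s,250+438/4,150+75/4,.228),'hp7',hp(7))
print([proj(c,[*hp(k),.228]) for k in (6,7,8)])
for nm,bx in [('oblong',(230,232,262,270)),('square',(264,232,294,262))]:
    for m,st,ce in blob(c,lambda r,g,b:(r<120),bx,200):
        cn=max(cv2.findContours(m,0,1)[0],key=cv2.contourArea)
        w=np.array([ray(c,*p,.024) for p in cn[:,0,:]],np.float32)*1000
        print(nm,cv2.minAreaRect(w))
print('flask cap',ray(c,330+115/4,130+98/4,.14),'base scene',ray(s,30+700/4,170+560/4,0))
print('jar',ray(c,330+363/4,130+193/4,.08),'beaker',ray(c,128,213,0),ray(c,136,213,.095))
for p in [(152,303),(322,385),(234,542),(458,391),(357,537)]: print('stem',ray(c,330+p[0]/4,130+p[1]/4,.072))
st=state(); print(st['joint_pos'])
for k in (7,5,3,1,0):
    for phi in (0,45,90,135):
        q=ctrl.ik([*hp(k),.246],ori(phi)); print(k,phi,None if q is None else np.round(q,2))
E
```

```text
cap [0.50115205 0.21237088] scene [0.50533256 0.22139972] hp7 [0.50245655 0.21632453]
[(np.float64(222.24795204648169), np.float64(248.46173489351372)), (np.float64(205.44622457697685), np.float64(239.46521441681762)), (np.float64(191.6329130942403), np.float64(226.4333071635202))]
oblong ((470.2210693359375, 126.02386474609375), (55.26695251464844, 80.44849395751953), 76.64783477783203)
square ((486.8869323730469, 32.439109802246094), (65.71915435791016, 66.54290008544922), 4.705925941467285)
flask cap [ 0.74062786 -0.18463306] base scene [ 0.75922025 -0.18508197]
jar [ 0.68546447 -0.37060033] beaker [0.58146188 0.48292791] [0.57577341 0.43186583]
stem [ 0.60569068 -0.22135335]
stem [ 0.5485872  -0.34239862]
stem [ 0.43678659 -0.27928534]
stem [ 0.54543561 -0.43931997]
stem [ 0.4412667  -0.36646171]
[-1.48350080e+00  5.28122666e-01  1.43340893e+00 -4.66181907e-05
  1.18142872e+00 -1.78490067e-01]
7 0 [ 0.2   0.48  1.68 -0.    0.98  0.2 ]
7 45 [ 0.2   0.48  1.68 -0.    0.98 -0.58]
7 90 [ 0.2   0.48  1.68  0.    0.98 -1.37]
7 135 [ 0.2   0.48  1.68 -0.    0.98 -2.15]
5 0 [ 0.03  0.41  1.82 -0.    0.91  0.03]
5 45 [ 0.03  0.41  1.82  0.    0.91 -0.75]
5 90 [ 0.03  0.41  1.82  0.    0.91 -1.54]
5 135 [ 0.03  0.41  1.82 -0.    0.91 -2.32]
3 0 [-0.16  0.41  1.82 -0.    0.91 -0.16]
3 45 [-0.16  0.41  1.82  0.    0.91 -0.95]
3 90 [-0.16  0.41  1.82  0.    0.91 -1.73]
3 135 [-0.16  0.41  1.82 -0.    0.91 -2.52]
1 0 [-0.28  0.49  1.67 -0.    0.98 -0.28]
1 45 [-0.28  0.49  1.67  0.    0.98 -1.06]
1 90 [-0.28  0.49  1.67  0.    0.98 -1.85]
1 135 [-0.28  0.49  1.67 -0.    0.98 -2.63]
0 0 [-0.29  0.54  1.56 -0.    1.04 -0.29]
0 45 [-0.29  0.54  1.56  0.    1.04 -1.08]
0 90 [-0.29  0.54  1.56  0.    1.04 -1.87]
0 135 [-0.29  0.54  1.56 -0.    1.04 -2.65]
```

```bash
cat >> h.py <<'E'
def hphi(k): return np.degrees(A0)-15*k+90
def swing(k0,k1,z=.246,step=.5,v=.12):
    n=max(1,int(np.ceil(abs(k1-k0)/step)))
    for k in np.linspace(k0,k1,n+1)[1:]: ctrl.move_linear([*hp(k),z],ori(hphi(k)),max_speed=v)
def rep(t=''):
    s=state(); print(t,'t=%.1f'%s['clock'],np.round(s['position'],4),'F',np.round(s['force'],1),'op %.4f'%s['opening'])
E
python3 - <<'E'
from h import *
ctrl.movep([*hp(7),.33],ori(hphi(7))); move_gripper(.05,25); rep('above')
c=cam('top'); save(c,'c_top'); s=cam('scene'); save(s,'c_scene')
E
```

```text
above t=4.2 [0.5024 0.2163 0.33  ] F [-0.3  0.5  0.3] op 0.0502
```

View pics/c_scene.png

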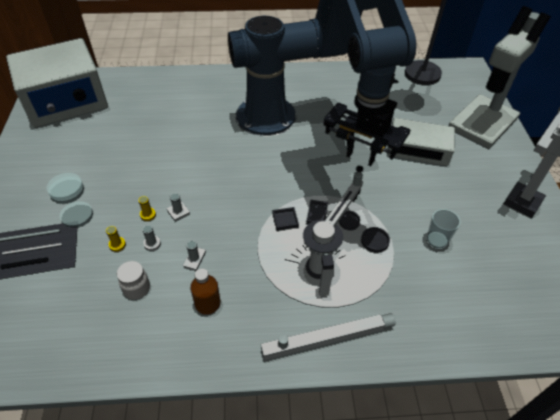

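View pics/c_top.png

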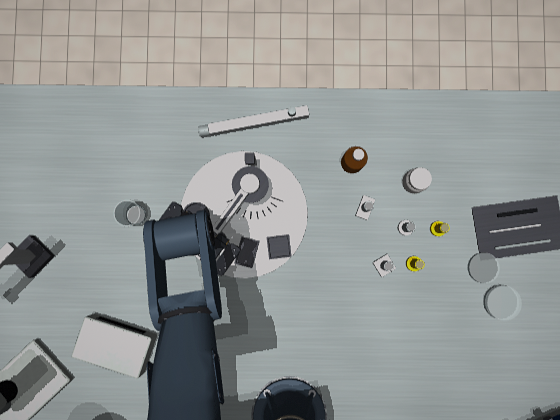

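The robot no longer covers the right side. Only three mounts stand there: oblong (367,207), small (406,228) and square (384,265), plus two yellow look-alikes, so the large one is absent. The gripper is above the handle.

```bash
python3 - <<'E'
from h import *
ctrl.move_linear([*hp(7),.246],max_speed=.1); rep('down')
move_gripper(.0,20); rep('grip')
for a,b in [(7,6),(6,4),(4,2),(2,0)]:
    swing(a,b); rep(b)
c=cam('top'); save(c,'d_top'); s=cam('scene'); save(s,'d_scene')
E
```

```text
down t=5.3 [0.5029 0.2164 0.2465] F [ 0.4  0.5 -0.7] op 0.0501
grip t=5.9 [0.5029 0.2168 0.2463] F [0.1 1.5 1.1] op 0.0230
6 t=6.6 [0.4811 0.174  0.2463] F [1.1 2.7 2.5] op 0.0236
4 t=8.0 [0.4738 0.0793 0.2463] F [ 7.   5.  -0.1] op 0.0231
2 t=9.4 [ 0.5145 -0.0059  0.2463] F [7.  9.  1.7] op 0.0230
0 t=10.8 [ 0.5908 -0.0592  0.246 ] F [1.6 8.2 6.3] op 0.0232
```

View pics/d_scene.png

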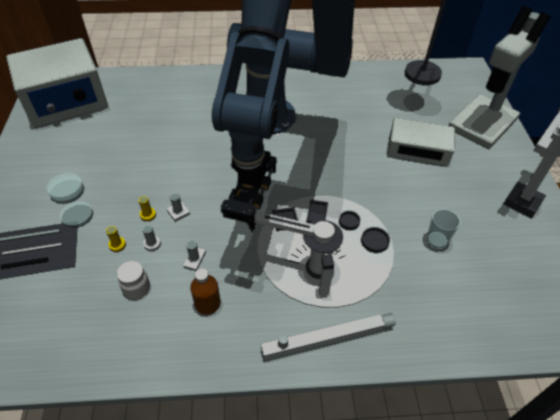

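View pics/d_top.png

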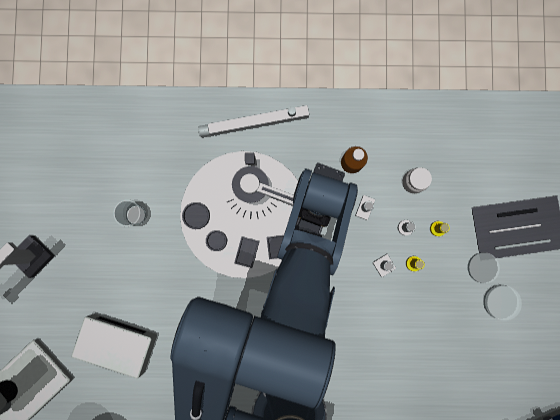

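```bash
python3 - <<'E'
from h import *
move_gripper(.05,20); ctrl.sleep(.4); rep('rel')
p=np.array(state()['position']); ctrl.move_linear([p[0],p[1],.34],max_speed=.2)
ctrl.movep([.42,-.1,.36],ori(0)); rep()
c=cam('top'); np.savez('top1.npz',**c); save(c,'e_disc',(170,130,390,290),3.5); s=cam('scene');np.savez('scene1.npz',**s); save(s,'e_sdisc',(150,150,410,310),3)
for m,st,ce in blob(c,lambda r,g,b:(r<120),(178,130,310,285),100):
    cn=max(cv2.findContours(m,0,1)[0],key=cv2.contourArea)
    w=np.array([ray(c,*q,.024) for q in cn[:,0,:]],np.float32)*1000
    print(ce,cv2.minAreaRect(w), cv2.minEnclosingCircle(w))
E
```

```text
rel t=12.1 [ 0.5914 -0.0634  0.246 ] F [-0.7 -0.6  0.8] op 0.0498
 t=13.4 [ 0.4207 -0.1003  0.3595] F [-0.1  0.1 -0.4] op 0.0499
[217.14414414 133.11711712] ((822.1302490234375, 209.2529754638672), (10.237147331237793, 128.46249389648438), 8.998238563537598) ((822.968994140625, 209.3857879638672), 64.25410461425781)
[252.07403315 181.73480663] ((639.3120727539062, 77.64766693115234), (257.3593444824219, 126.11497497558594), 44.00124740600586) ((671.44140625, 43.82389450073242), 129.0976104736328)
[281.94736842 195.21052632] ((637.6378784179688, 24.183197021484375), (126.0186538696289, 7.6284942626953125), 70.041748046875) ((636.9837646484375, 24.42073631286621), 63.00942611694336)
[195.62988115 215.49235993] ((574.9898681640625, 277.6387023925781), (73.5447769165039, 79.40026092529297), 0.6802380681037903) ((575.01708984375, 277.2200927734375), 41.190773010253906)
[216.0625     240.51704545] ((502.4015197753906, 214.52621459960938), (55.50413513183594, 61.4716796875), 0.6581279039382935) ((501.31134033203125, 215.36312866210938), 32.02358627319336)
[278.70541082 246.51703407] ((486.8869323730469, 32.439109802246094), (65.71915435791016, 66.54290008544922), 4.705925941467285) ((485.6357421875, 32.74054718017578), 44.56294631958008)
[246.47976879 251.97687861] ((470.2210693359375, 126.02386474609375), (55.26695251464844, 80.44849395751953), 76.64783477783203) ((469.90679931640625, 126.20377349853516), 46.63711166381836)
```

View pics/e_disc.png

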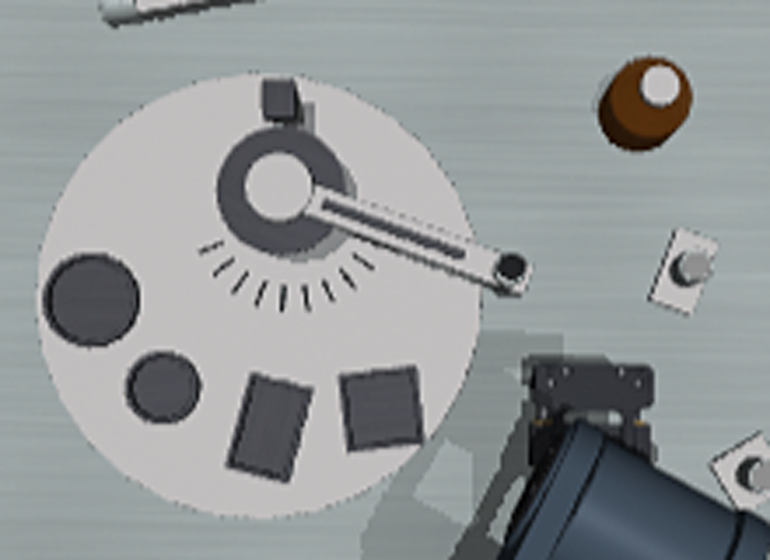

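View pics/e_sdisc.png

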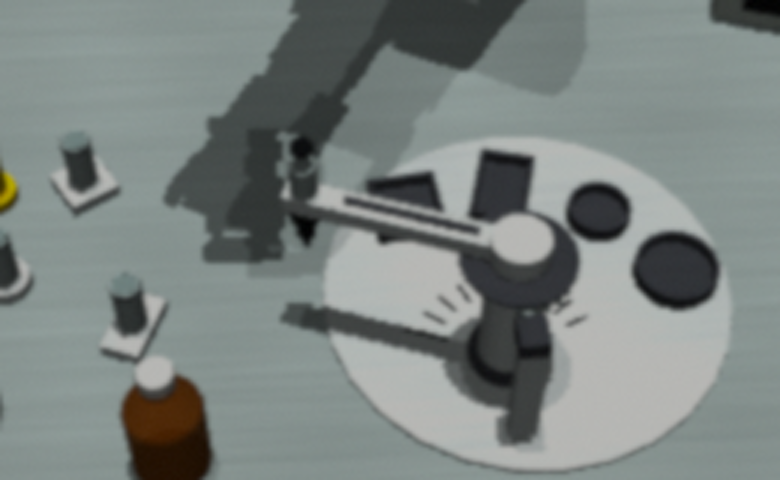

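```bash
python3 - <<'E'
from h import *
c=dict(np.load('top1.npz'));s=dict(np.load('scene1.npz'))
def cap(c,box):
    for m,st,ce in blob(c,lambda r,g,b:(r<45),box,10): print('cap',st,ce,ray(c,*ce,.228))
cap(c,(305,195,325,215)); cap(s,(240,190,265,205)); print('hp0',hp(0))
for nm,h,bx in [('large',40,(355,220,400,260)),('small',31,(335,205,364,240))]:
    for m,st,ce in blob(s,lambda r,g,b:(r<110),bx,100):
        cn=max(cv2.findContours(m,0,1)[0],key=cv2.contourArea)[:,0,:]
        w=np.array([ray(s,*q,.024) for q in cn])*1000
        print(nm,st,'x from min',w[:,0].min()+h,'xrange',np.ptp(w[:,0]),'y',(w[:,1].min()+w[:,1].max())/2,np.ptp(w[:,1]))
# stem tops
for o in [(152,303),(322,385),(234,542)]: pass
for nm,p in [('sq',(580,108)),('small',(474,238)),('obl',(650,300))]: print(nm,ray(s,30+p[0]/4,170+p[1]/4,.072))
E
```

```text
cap [312 203   8   7  39] [315.71794872 205.92307692] [ 0.59080764 -0.06192129]
cap [247 194   8  11  57] [250.64912281 198.92982456] [ 0.5924822  -0.05725072]
hp0 [ 0.59144016 -0.06340405]
large [361 227  29  27 608] x from min 576.8083921161384 xrange 89.89646536412272 y 281.08395085582447 81.88716628289029
small [335 211  25  29 454] x from min 505.02917836550506 xrange 100.33060933249811 y 209.95215072226026 80.58451069441298
sq [ 0.43600471 -0.27267937]
small [ 0.54890934 -0.33461942]
obl [ 0.60681716 -0.21491453]
```

```bash
sed -i 's/^AX=.*/AX=np.array([.6553,.1131]); A0=-1.91731/' h.py; cat >> h.py <<'E'
B=np.array([.001,.0025])   # top-camera -> robot frame bias
def up(z=.25):
    p=state()['position']; ctrl.move_linear([p[0],p[1],z],max_speed=.25)
def pick(xy,phi,hg=.046):
    ctrl.movep([*xy,.25],ori(phi)); move_gripper(.056,35)
    ctrl.move_linear([*xy,hg+.051],max_speed=.15); rep('down')
    move_gripper(0,35); rep('gripped'); ctrl.move_linear([*xy,.20],max_speed=.2); rep('lift')
def lower(xy,hg=.046,zt=.0135,lim=8):
    ctrl.move_linear([*xy,hg+.051+.030],max_speed=.15); ctrl.sleep(.2); f0=np.array(state()['force'])
    for z in np.arange(.026,zt-1e-6,-.0025).tolist()+[zt]:
        ctrl.move_linear([*xy,hg+.051+z],max_speed=.04); s=state(); f=np.array(s['force'])-f0
        print('z %.4f'%(s['position'][2]-hg-.051),np.round(s['position'][:2],4),np.round(f,1))
        if np.abs(f).max()>lim: return False
    return True
E
python3 - <<'E'
from h import *
pick([.4364,-.2762],-63)
c=cam('top'); save(c,'f_top',(330,130,480,290),4)
E
```

```text
down t=16.0 [ 0.4367 -0.2765  0.0976] F [ 0.3 -0.3  0.1] op 0.0564
gripped t=16.6 [ 0.4362 -0.2759  0.0972] F [0.1 2.8 3.6] op 0.0272
lift t=17.2 [ 0.4358 -0.2757  0.1992] F [-0.7  0.8 -3.4] op 0.0272
```

View pics/f_top.png

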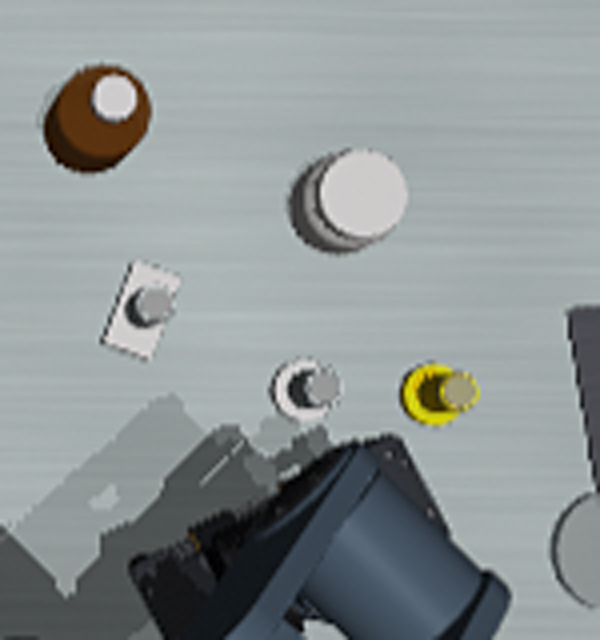

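The square mount is held (opening 27 mm, extra load about 3.5 N). The oblong and small mounts are where they were.

```bash
python3 - <<'E'
from h import *
ctrl.move_linear([.445,-.12,.20],ori(-80),max_speed=.25)
ctrl.move_linear([.488,.0348,.20],ori(-90.1),max_speed=.25)
print(lower([.488,.0348])); rep()
c=cam('top'); save(c,'g_top',(170,130,390,290),3.5); s=cam('scene'); save(s,'g_scene',(150,150,410,310),3)
E
```

```text
z 0.0261 [0.4879 0.0349] [-0.2  0.9 -1. ]
z 0.0233 [0.4879 0.0349] [-0.3  1.2  0.3]
z 0.0208 [0.4879 0.0348] [-1.2  1.6 -0.8]
z 0.0183 [0.4879 0.0348] [-1.   1.1 -1.1]
z 0.0158 [0.4879 0.0348] [-0.8  1.3 -1.2]
z 0.0134 [0.4879 0.0348] [-0.6  1.2 -0.7]
z 0.0135 [0.488  0.0348] [ 0.3  2.  -0.7]
True
 t=21.4 [0.488  0.0348 0.1105] F [ 0.7  1.  -3.1] op 0.0272
```

View pics/g_scene.png

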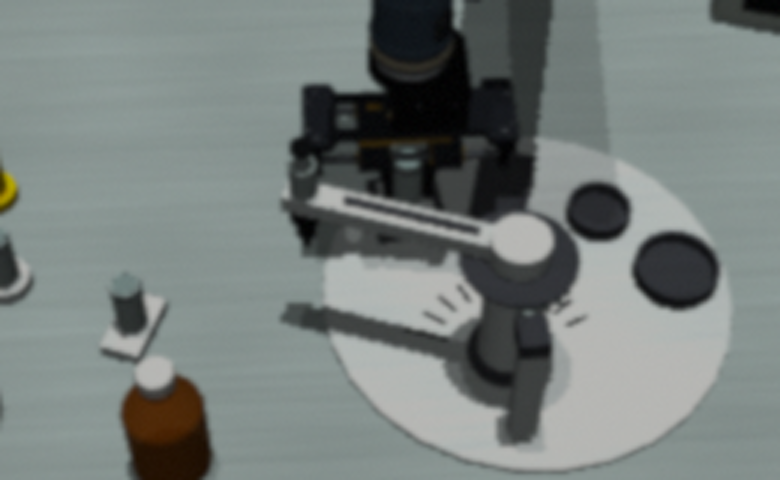

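```bash
cat >> h.py <<'E'
def look(tag):
    c=cam('top'); np.savez('topL.npz',**c); save(c,tag+'_top',(175,130,455,290),2.8); s=cam('scene'); np.savez('sceneL.npz',**s); save(s,tag+'_scene',(100,150,410,310),2.5); return c,s
E
python3 - <<'E'
from h import *
move_gripper(.056,35); up(.25); rep('rel')
ctrl.movep([.42,-.12,.33],ori(-90)); c,s=look('i'); rep()
for o in feet(c,box=(335,190,430,240)): print(*o)
E
```

```text
rel t=23.0 [0.4872 0.0349 0.2494] F [-0.1  0.9 -0.3] op 0.0560
 t=23.9 [ 0.42   -0.1188  0.3287] F [0.1 0.6 0.4] op 0.0563
224 [365.19642857 207.04464286] [ 0.60613031 -0.22256474] [37.03544998 66.47362518] 69.5991439819336 [ 0.60670984 -0.22220596] 36.1280517578125
79 [403.59493671 227.78481013] [ 0.5486936  -0.34051581] [41.4393692  35.50160599] 0.6666224598884583 [ 0.54792706 -0.34285876] 22.855377197265625
40 [410.65 226.35] [ 0.55034772 -0.35707016] [14.80269909 20.81291008] 0.6606992483139038 [ 0.55123291 -0.3570867 ] 10.971512794494629
```

View pics/i_top.png

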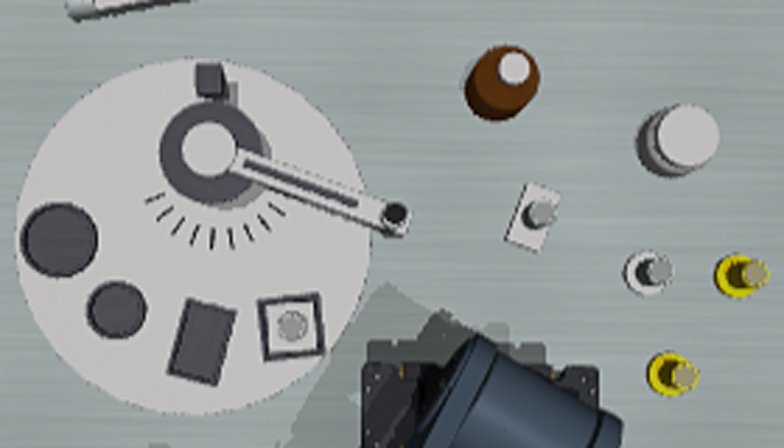

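View pics/i_scene.png

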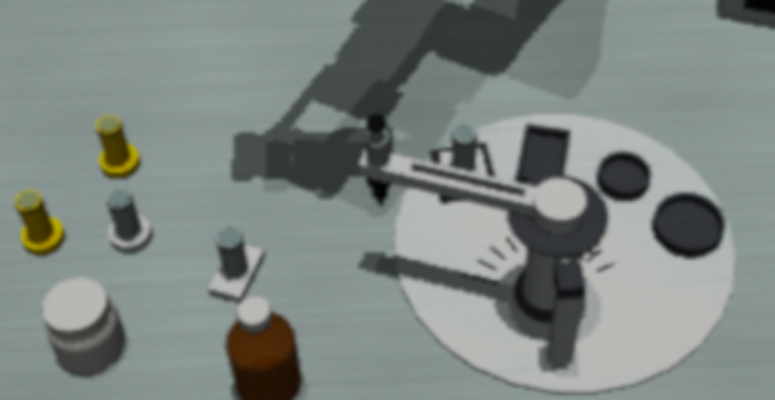

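The square mount sits centred in its pocket with an even dark border, at crop (291,325). The oblong and small mounts are unmoved. Oblong next.

```bash
python3 - <<'E'
from h import *
ctrl.movep([.50,-.21,.30],ori(-96.75))
pick([.607,-.2200],-96.75)
ctrl.move_linear([.46,-.2,.21],max_speed=.25)
ctrl.move_linear([.42,-.05,.21],max_speed=.25)
N=[.4711,.1287]
ctrl.move_linear([*N,.21],ori(-90),max_speed=.25)
print(lower(N)); rep()
E
```

```text
down t=26.4 [ 0.6077 -0.2204  0.098 ] F [ 0.1 -1.   0.7] op 0.0561
gripped t=27.0 [ 0.6071 -0.2202  0.0972] F [-0.5  0.1  2.7] op 0.0275
lift t=27.7 [ 0.6061 -0.2194  0.1989] F [ 0.1 -0.3 -3.4] op 0.0273
z 0.0261 [0.471  0.1288] [ 0.2  1.  -0. ]
z 0.0233 [0.471  0.1287] [ 0.  -0.   0.2]
z 0.0208 [0.471  0.1287] [ 0.3 -0.4 -0.1]
z 0.0183 [0.471  0.1287] [ 0.4 -0.1  0.3]
z 0.0158 [0.471  0.1287] [-0.7  0.6  0.3]
z 0.0134 [0.471  0.1287] [-0.9  0.6  0.3]
z 0.0136 [0.4711 0.1287] [-0.2 -0.1  0.2]
True
 t=32.8 [0.4711 0.1287 0.1106] F [-0.1 -0.2 -2.7] op 0.0273
```

```bash
python3 - <<'E'
from h import *
move_gripper(.056,35); up(.25); rep('rel')
ctrl.movep([.42,-.08,.33],ori(-90)); c,s=look('j'); rep()
for o in feet(c,box=(335,190,430,240)): print(*o)
E
```

```text
rel t=34.2 [0.4703 0.1286 0.2494] F [ 0.1 -0.8 -0.2] op 0.0560
 t=35.3 [ 0.4199 -0.0789  0.329 ] F [ 0.4 -0.9 -0.2] op 0.0560
82 [403.70731707 227.87804878] [ 0.54721771 -0.34053287] [44.39107895 35.50157928] 0.6670597791671753 [ 0.54755469 -0.34258594] 23.11244773864746
39 [410.71794872 226.35897436] [ 0.55182922 -0.3570531 ] [17.7657299  20.81285286] 0.6595602035522461 [ 0.55116101 -0.35736652] 10.733139038085938
```

View pics/j_top.png

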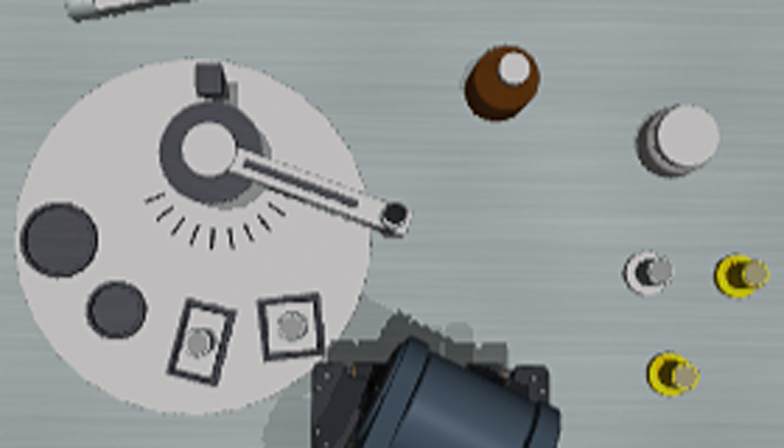

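View pics/j_scene.png

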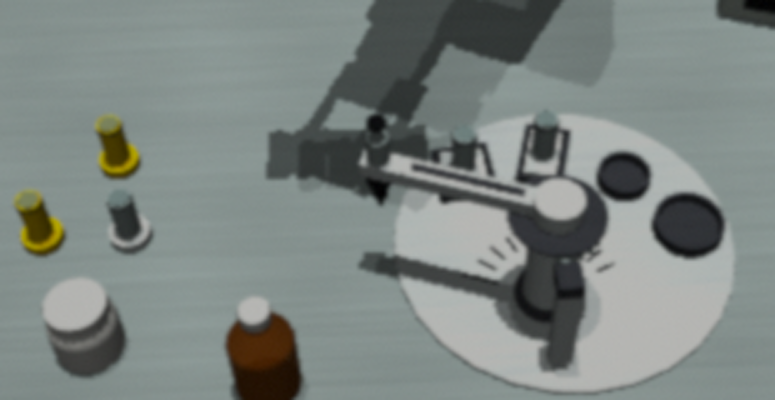

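The oblong and square mounts are both evenly centred in their pockets. The small mount is unmoved at crop (648,272). Small next.

```bash
python3 - <<'E'
from h import *
ctrl.movep([.50,-.30,.30],ori(-90))
pick([.5492,-.3395],-90)
ctrl.move_linear([.46,-.2,.21],max_speed=.25)
ctrl.move_linear([.42,-.05,.21],max_speed=.25)
N=[.5034,.2183]
ctrl.move_linear([.42,.14,.21],max_speed=.25)
ctrl.move_linear([*N,.21],max_speed=.25)
print(lower(N)); rep()
E
```

```text
down t=38.0 [ 0.5498 -0.34    0.098 ] F [-0.3 -0.3  0.3] op 0.0558
gripped t=38.6 [ 0.5493 -0.3398  0.0973] F [-0.5  0.5  1.6] op 0.0272
lift t=39.3 [ 0.5483 -0.3386  0.1988] F [ 0.3  0.6 -4.1] op 0.0273
z 0.0260 [0.5032 0.2183] [ 0.2 -0.2 -1.1]
z 0.0233 [0.5032 0.2183] [-0.4  0.2 -1.4]
z 0.0208 [0.5033 0.2183] [-0.4  0.4 -0.8]
z 0.0183 [0.5033 0.2183] [-0.9  0.3 -0.7]
z 0.0158 [0.5033 0.2183] [-0.2  0.5 -0.1]
z 0.0133 [0.5033 0.2183] [-0.   0.4  0.5]
z 0.0135 [0.5034 0.2183] [-1.2 -0.   1. ]
True
 t=45.0 [0.5034 0.2183 0.1105] F [-0.8 -0.3 -1.9] op 0.0272
```

```bash
python3 - <<'E'
from h import *
move_gripper(.056,35); up(.25); rep('rel')
ctrl.movep([.42,-.05,.33],ori(-60)); c,s=look('k'); rep()
E
```

```text
rel t=46.5 [0.5026 0.2181 0.2493] F [-0.6  0.2 -0.5] op 0.0562
 t=47.8 [ 0.4202 -0.0493  0.3293] F [0.  0.  0.1] op 0.0557
```

View pics/k_top.png

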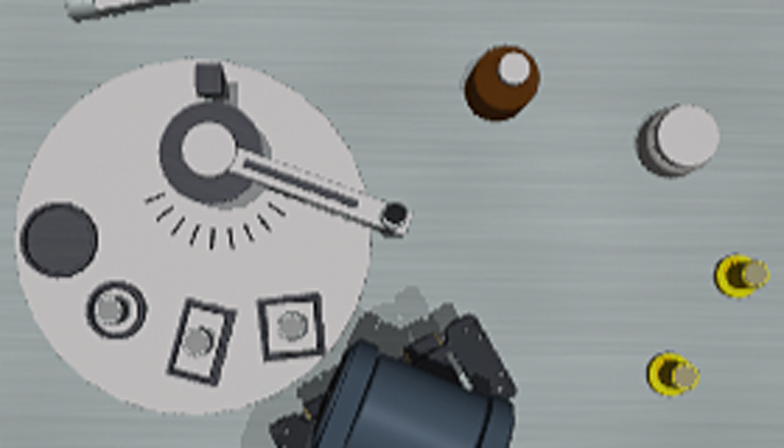

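View pics/k_scene.png

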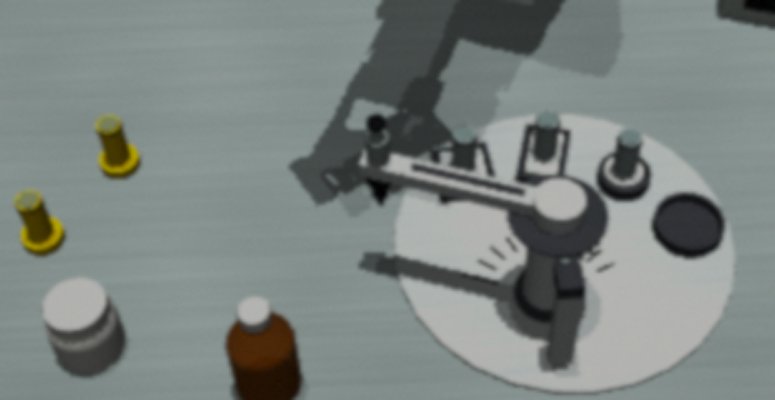

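All three mounts are seated: small at crop (116,310), oblong (201,342), square (291,325). The arm is parked, so next I swing to click 5 (oblong) and press.

```bash
cat >> h.py <<'E'
def grab(k):
    ctrl.movep([*hp(k),.33],ori(hphi(k))); move_gripper(.05,20)
    ctrl.move_linear([*hp(k),.246],max_speed=.1); move_gripper(0,20); rep('grab')
def letgo(k):
    move_gripper(.05,20); ctrl.sleep(.4); rep('letgo'); up(.32)
def press(k,zlim=.2825-.0035,fstop=9):
    xy=hp(k); move_gripper(0,20)
    ctrl.move_linear([*xy,.306],max_speed=.1); ctrl.sleep(.3); f0=state()['force'][2]
    z=.300
    while z>zlim:
        ctrl.move_linear([*xy,z],max_speed=.04); s=state(); f=s['force'][2]-f0
        print('tip %.4f f %.1f'%(s['position'][2]-.07,f),end='; ')
        if f>fstop: break
        z-=.001 if z<.287 else .003
    ctrl.sleep(1.0); s=state(); print('\nhold tip %.4f'%(s['position'][2]-.07),np.round(s['force'],1),s['force'][2]-f0)
E
python3 - <<'E'
from h import *
grab(0)
for a,b in [(0,1),(1,3),(3,5)]: swing(a,b); rep(b)
letgo(5); ctrl.sleep(.2)
c,s=look('l'); print(hp(5))
E
```

```text
grab t=50.5 [ 0.5905 -0.0602  0.246 ] F [-4.8  1.3  3.4] op 0.0233
1 t=51.2 [ 0.5492 -0.0385  0.246 ] F [-3.3  1.1  2.6] op 0.0236
3 t=52.6 [0.488  0.0346 0.2461] F [-1.5  2.6  0.2] op 0.0233
5 t=54.0 [0.4711 0.1285 0.246 ] F [-1.2  0.9  2. ] op 0.0235
letgo t=55.2 [0.471  0.1288 0.246 ] F [0.  0.3 0.4] op 0.0497
[0.47096343 0.1287534 ]
```

View pics/l_scene.png

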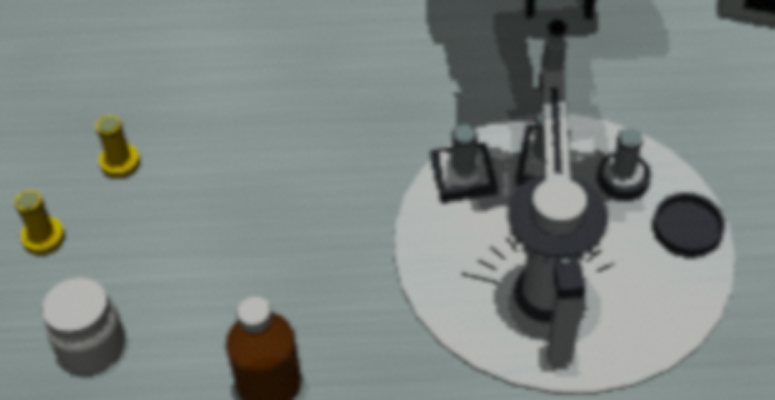

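View pics/l_top.png

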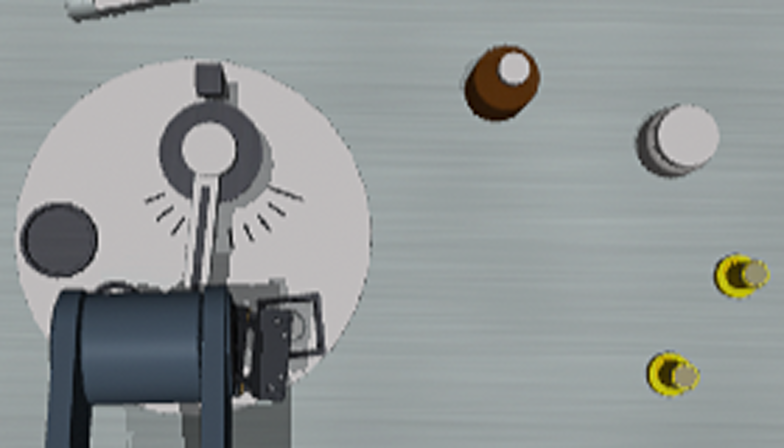

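The arm stands over the oblong nest at click 5; the longest mark is clear again. Pressing.

```bash
python3 - <<'E'
from h import *
press(5); up(.32); rep()
E
```

```text
tip 0.2296 f -0.5; tip 0.2271 f 1.6; tip 0.2241 f 1.6; tip 0.2210 f 2.3; tip 0.2180 f 2.5; tip 0.2150 f 3.1; tip 0.2141 f 4.7; tip 0.2140 f 9.0; 
hold tip 0.2140 [-0.2  0.4 10.3] 9.856698167128355
 t=60.9 [0.4709 0.1288 0.3203] F [-0.7 -0.6 -0.5] op 0.0002
```

A firm stop came at exactly 14 mm of travel (tip 0.214, about 10 N held for 1 s), so the probe stands on the oblong mount. Next is the square mount at click 3.

```bash
python3 - <<'E'
from h import *
c,s=look('m')
grab(5); swing(5,3); rep(3); letgo(3); c,s=look('n'); press(3); up(.32); rep()
E
```

```text
grab t=63.9 [0.471  0.1289 0.2462] F [-0.3  1.   1.9] op 0.0233
3 t=65.3 [0.4882 0.0355 0.2461] F [ 2.6  3.5 -0.1] op 0.0235
letgo t=66.5 [0.4878 0.0345 0.246 ] F [-0.1  0.1 -0.3] op 0.0500
tip 0.2296 f -0.2; tip 0.2271 f 1.7; tip 0.2241 f 1.6; tip 0.2210 f 2.0; tip 0.2180 f 3.7; tip 0.2150 f 3.7; tip 0.2141 f 4.0; tip 0.2140 f 10.2; 
hold tip 0.2140 [ 0.2  1.2 10.3] 10.050527099591676
 t=72.0 [0.4878 0.0344 0.3203] F [ 0.5  0.1 -1.5] op 0.0010
```

View pics/n_scene.png

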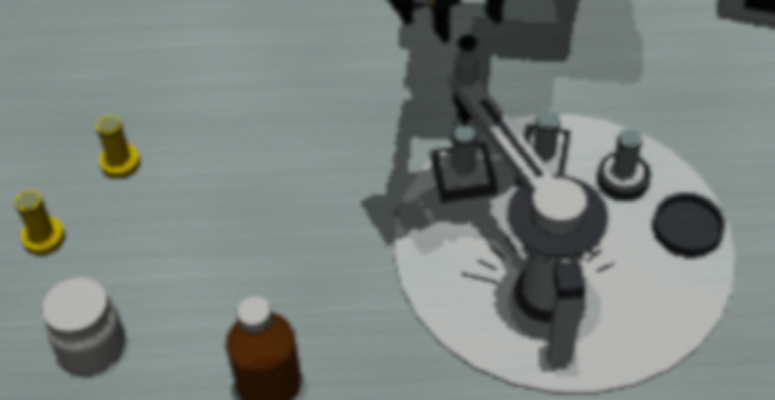

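The square mount read the same way: stop at tip 0.2140, 10 N held, and the picture shows the probe over it at (465,110). Now the small mount at click 7.

```bash
python3 - <<'E'
from h import *
grab(3); swing(3,5); rep(5); swing(5,7); rep(7); letgo(7); c,s=look('o'); press(7); up(.32); rep()
E
```

```text
grab t=74.9 [0.4877 0.0348 0.2462] F [-0.7  2.1  2.9] op 0.0235
5 t=76.3 [0.471  0.1286 0.246 ] F [-1.1  1.3  3.3] op 0.0234
7 t=77.7 [0.5035 0.2181 0.2459] F [ 0.2 -0.6  1.2] op 0.0236
letgo t=78.9 [0.5035 0.2188 0.246 ] F [ 0.3  0.2 -0.9] op 0.0501
tip 0.2296 f -1.4; tip 0.2272 f 0.4; tip 0.2241 f 1.8; tip 0.2210 f 1.5; tip 0.2180 f 2.3; tip 0.2150 f 2.8; tip 0.2141 f 3.3; tip 0.2140 f 7.9; tip 0.2139 f 12.1; 
hold tip 0.2139 [-1.6 -1.6 14. ] 12.929588850048107
 t=84.7 [0.5035 0.219  0.3204] F [ 0.4  0.3 -1.3] op 0.0002
```

View pics/o_scene.png

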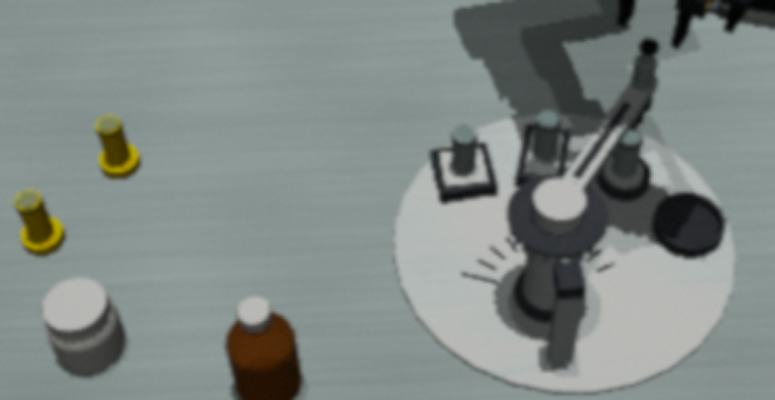

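The small mount has been read, and the other mounts are still seated in the picture. Now I park the arm and check.

```bash
python3 - <<'E'
from h import *
grab(7); swing(7,4); rep(4); swing(4,0); rep(0); letgo(0)
ctrl.movep([.42,-.25,.34],ori(-90)); ctrl.sleep(.3); c,s=look('p'); rep()
def cap(c,box):
    for m,st,ce in blob(c,lambda r,g,b:(r<45),box,10): print('cap',st,ce,ray(c,*ce,.228))
cap(c,(305,195,325,215)); cap(s,(240,190,265,205)); print(hp(0))
E
```

```text
grab t=87.6 [0.5035 0.2188 0.2462] F [-0.6  0.1  1. ] op 0.0233
4 t=89.7 [0.4736 0.0812 0.2462] F [1.  1.4 4.1] op 0.0237
0 t=92.5 [ 0.5911 -0.0581  0.246 ] F [0.5 4.2 5.5] op 0.0232
letgo t=93.6 [ 0.5925 -0.0609  0.2461] F [ 0.5 -0.5  0.1] op 0.0502
 t=95.5 [ 0.4204 -0.2496  0.3399] F [ 0.9 -1.4  0.3] op 0.0498
cap [312 203   8   7  38] [315.63157895 205.89473684] [ 0.59087736 -0.061701  ]
cap [247 196   7   9  40] [249.925 199.4  ] [ 0.59388752 -0.05901899]
[ 0.59247016 -0.06090405]
```

View pics/p_top.png

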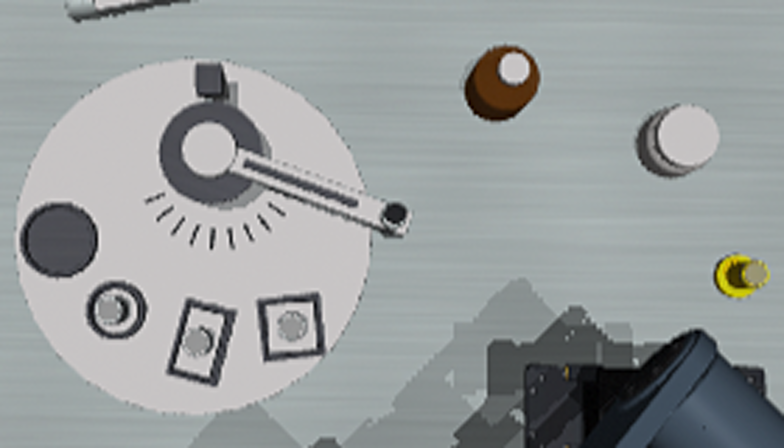

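View pics/p_scene.png

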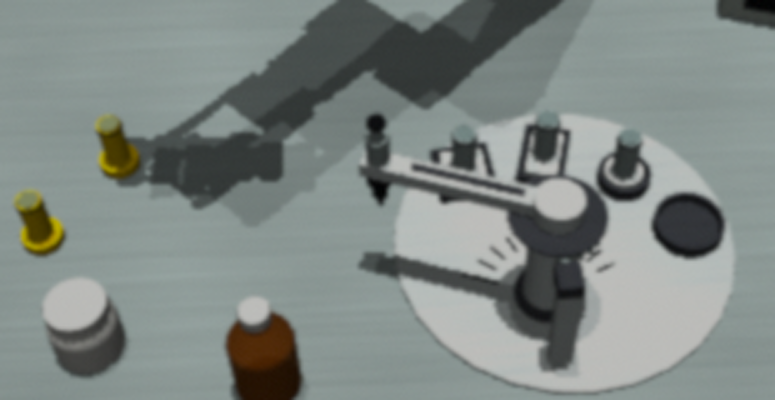

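The arm is parked: the cap is at the same pixel as after the first parking, over the covered long mark. All three mounts are upright in their pockets, and the bottle and jar have not moved. The robot touches nothing, so I hand in.

```bash
python3 - <<'E'
from h import *
c=cam('top'); d=c['pixels'].astype(int)-dict(np.load('top0.npz'))['pixels'].astype(int)
print('beaker diff',np.abs(d[195:232,110:155]).mean(),'flask',np.abs(d[140:175,335:372]).mean(),'jar',np.abs(d[160:195,398:436]).mean())
ctrl.close_job()
E
```

```text
beaker diff 8.518518518518519 flask 7.661776061776062 jar 9.41453634085213
the job is handed in; nothing more can be done
```

I handed in the job at about 96 s on the robot's clock. As far as my checks can tell, every step was done; the hand-in gives no verdict.

**What I did**
- I parked the arm and seated the oblong, square and small round mounts. The large round mount was absent, so its reading was skipped. I did not go near the yellow look-alikes.
- I took the readings in order: oblong at click 5, square at click 3, small round at click 7. Each time the cap stopped hard after 14 mm of travel and was held at 10–13 N for about 1 s.
- I then swung the arm back to park.

**Last checks**
- **Arm and probe:** in the top view the cap sits within 0.3 mm of where it was after the first parking. The probe is up.
- **Mounts:** all three stand upright and roughly centred in their pockets. I judged this by eye and did not measure the final offsets. No mount was seen knocked aside.
- **Bystanders:** the bottle and jar look unmoved in the last pictures. A before/after pixel comparison of bottle, jar and beaker gave a uniform difference of about 8–9 grey levels. I read that as a brightness shift rather than movement, but I did not confirm it, and the final close-ups did not include the beaker.

**Disagreement:** the two cameras differed by about 5 mm in y. The average of the two matched what the gripper felt at the handle, so I worked with that. The mounts then went into their pockets without resistance.

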